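# Tip a drained vial rack onto its base and push it against the rail

### The job

The blue vial rack was stood on its long narrow side to drain. Without grasping or lifting it, push it near the top with the fingertips so that it tips over onto its white base, holes up; then push it along the bench until its long side lies flat against the aluminium rail, somewhere along the rail's length. Leave the glassware, bottles, dish and timer where they stand.

Things in the scene. Friction and masses are not known exactly. Their poses are not given: they have to be found in the camera images.
- rack: Blue block rack 110 x 90 x 50 mm, about 0.35 kg, smooth flat faces, with 12 blind 17 mm holes in one 110 x 90 face and an 8 mm white base plate as its other face. Starts on a 110 x 50 side, 90 mm tall. Origin: centre of that underside. Own x: along the 110 length; y: across the 50 thickness (+25 hole face, -25 white base); z: 0 to 90, up as it stands, level once on its base
- base_edge_a (a point): One end of the rack's pivot edge, at its own (55, -25, 0) mm; on the bench before and after tipping. Pushed towards its own -y on the hole face at 60 mm height or more, the rack tips about this edge rather than slides, and falls by itself past about 29 deg
- base_edge_b (a point): The other end of the pivot edge, at own (-55, -25, 0) mm
- lead_a (a point): One end of the rack's leading side, at its own (55, 0, 90) mm. On its base the rack is 50 mm high, its own y points up and its own z the way it fell; this 110 x 50 side at z = 90 then leads and is the one to lie against the rail (this point 25 mm above the bench). Pushed low, the rack slides
- lead_b (a point): The other end of the leading side, at the rack's own (-55, 0, 90) mm. A push at one point tends to turn the rack as it slides; two fingertips spread across it keep it straight
- hole_face (a point): Centre of the rack's face with the holes, at own (0, 25, 45) mm; 50 mm above the bench once the rack is on its base
- rail: Aluminium angle rail fixed to the bench, 200 mm long, upright leg 32 high and 5 thick, foot 32 wide on the side away from the rack. Origin: middle of the lower edge of its flat face. Own x: along the rail, -100 to 100; y: square to the face, towards the rack; z up. The rack starts 0.2 to 0.42 m off on its +y side, its white base turned to the rail within 0.4 rad
- beaker: Glass beaker 81 x 75 x 95 mm, upright, loose; origin at the centre of its underside; to be left alone
- white_bottle: White bottle with a blue cap, 62 mm wide, 130 mm tall, loose; origin at the centre of its underside; to be left alone
- amber_bottle: Amber bottle with a black cap, 62 mm wide, 140 mm tall, loose; origin at the centre of its underside; to be left alone
- petri: Petri dish 95 mm wide, 19 mm high, loose; origin at the centre of its underside; to be left alone
- bench_timer: White bench timer 72 x 62 x 20 mm lying on its back, loose; origin at the centre of its underside; to be left alone
- flask: Conical flask 59 mm wide, 105 mm tall, loose; origin at the centre of its underside; to be left alone

How it is judged (in metres and radians):
On the way:
1. the rack has tipped onto its base, holes up (angle between the y axis of rack and the z axis of rail, either way round below 0.08 rad and height (world z) of hole_face between 0.045 and 0.056 m and linear speed of rack below 0.1 m/s), for 0.1 s.
At the end, for the whole second after the job is handed in: The rack rests on its white base, holes up (within 0.08 rad of level), both ends of its leading long side within 6 mm of the rail's face, its middle no more than 80 mm along the rail from the rail's middle, and at rest (angle between the y axis of rack and the z axis of rail, either way round below 0.08 rad and height (world z) of hole_face between 0.045 and 0.056 m and y of lead_a in the frame of rail between -0.004 and 0.006 m and y of lead_b in the frame of rail between -0.004 and 0.006 m and x of rack in the frame of rail between -0.08 and 0.08 m and linear speed of rack below 0.01 m/s); the robot touches nothing.
It fails at once if the rack is lifted or tipped the wrong way: an end of its pivot edge rises more than 25 mm off the bench (height (world z) of any of base_edge_a, base_edge_b above 0.025 m).
It fails at once if a bystander (glassware, bottle, dish, timer) is moved more than 20 mm or tipped (distance of any of beaker, white_bottle, amber_bottle, petri, bench_timer, flask from where it was at the start of the episode above 0.02 m or angle between any of beaker, white_bottle, amber_bottle, petri, bench_timer, flask's own z axis and vertical above 0.35 rad).
It also fails if it takes over 45 s, if anything falls off the work surface, if the arm or the gripper's body presses on something with over 40 N, if the wrist force passes 120 N, or if a joint passes its speed limit or range.

### The arm

A 6-joint arm with a two-finger parallel gripper is mounted at the origin on a cart in front of the work surface, level with it; the furniture and walls round the work are solid. World frame = base frame: x ahead of the robot, y to its left, z up, the work surface at z = 0. Lengths are in mm, angles in rad, forces in N, time in s.
With the tool pointing down it reaches from about 375 to 975 mm from the base axis. Payload 3.8 kg.
Tool frame: the origin (TCP) lies on the centre line of the jaws, within the pads' length; the fingertips stand 14 mm ahead of it and the grasp point (between the pads) lies 5 mm behind it; z points along the fingers, x is the direction in which the jaws open and shut, and the axes are right-handed (so a half turn about z gives the same grasp; the last joint's range is limited). The gripper opens to 88 mm and grips with 3 to 60 N. Pads are 18 mm wide; open, the fingers measure 123 mm over their backs; the gripper's body (75 mm by 187 mm) begins 45 mm behind the grasp point.
Start: joints at [1.132, 0.264, 1.604, -0, 1.274, -0.037], TCP at [263.973, 621.238, 252.706] pointing down, gripper open.
Joint ranges: [-2.63, 2.63], [-0.94, 2.18], [0.31, 2.57], [-1.31, 4.45], [0, 2.66], [-2.55, 2.55]. Speed limits (rad/s): [2.57, 2.57, 3.14, 3.14, 3.14, 3.14].

### API

Orientations are given as a rotation vector (axis times angle).
In Python, from plant import arm gives the robot as it stands.
- The arm moves only by the shell command python3 -m handwheel 'ROWS' [OPENING] [FORCE]. ROWS is JSON, a list of rows, each a list of 4 numbers: the shift along the tool's x, y, z in mm, then the turn about the tool's z in rad. In form: [[x, y, z, twist], ...]. A call has 1 to 5 rows; each row shifts and turns the pose as measured when the row begins, along the tool's axes as they then stand; what a row does not reach is not made up. A row lasts 1/8 s, in which the tool goes at most 62.5 mm and 10.7 degrees, less where a joint would pass 70% of its speed; a pose out of reach is approached as far as the arm can. A call with a gripper value outside its range is refused whole. OPENING is the opening in per cent of the stroke, from 0 (shut) to 100 (fully open), set as the call begins (- or left out, the last holds). The fingers move at their own pace and stop on an object; FORCE is the grip in N (left out, the last holds). Time passes only in rows, so rows that do not move let the fingers close. It gives the time, the measured TCP pose, the force and the opening at its end, in the units of the state.
- arm.observe(): the state, without advancing time (a new reading comes with each control period).
- arm.capture(name): name is "scene" or "side" or "wrist"; returns a dict with "image" (420x560x3 uint8, red, green, blue), "vertical_fov" (degrees; the focal length in pixels is half the picture's height over the tangent of half this angle, whatever the lens; pixels are square), "cx", "cy" (the principal point, pixels), "xyz" and "attitude" of the camera in the world; the wrist camera has in their place "mount" (4x4, takes a point from camera to tool coordinates, whose origin is the TCP and whose axes are the tool frame's). Camera axes: x right, y up, looking along -z (the intrinsics and any distortion apply to the point x, -y, -z); pixel columns grow to the right and rows downward; lengths in mm; the calibration is good to about 2 mm. A picture is of the moment at which its call begins: read the wrist's pose just before it. There is no depth.
- arm.job_done(): hands the job in, once; it reports no verdict.
The state is a dict: "time": time; "joint_pos": joint angles; "qvel": joint speeds; "joint_torque": joint torques, N m; "tcp_pos": TCP position; "tcp_rot": TCP orientation; "contact_force": force on the tool from outside, world axes, zero at the start; "ft_torque": the same for the moment, N m; "opening": opening from 0.0 (shut) to 1.0 (fully open).
Only numpy, scipy, OpenCV 4.12 (cv2) and the standard library are available. Lean on these libraries where they do the work, as an engineer would, in place of code of your own. Each camera call takes 0.05 s, during which the arm holds its last target. There are 200 camera calls.

## Working session

There is one attempt and no reset: what is moved stays moved. The work goes in short steps, Python scripts to look and compute and a shell command to move; the robot and the scene stay as the last step left them, time stands still between calls to the robot, and variables do not carry over. Pictures are saved under pics/ and viewed, about 8 in all and at most 12, crops included, and the job is handed in when it is done.

```bash
mkdir -p pics; ls; cat > h.py <<'E'
import numpy as np, cv2
from scipy.spatial.transform import Rotation as R
from plant import arm
def cam(n):
    s=arm.observe(); c=arm.capture(n); return s,c
def pose(c,s=None):
    if 'mount' in c:
        M=np.array(c['mount']); Rt=R.from_rotvec(s['tcp_rot']).as_matrix()
        return Rt@M[:3,:3], Rt@M[:3,3]+np.array(s['tcp_pos'])
    a=np.array(c['attitude']); 
    return (a if a.shape==(3,3) else R.from_rotvec(a).as_matrix()), np.array(c['xyz'])
E
python3 - <<'E'
from h import *
print(arm.observe())
for n in ('scene','side'):
    s,c=cam(n); im=c['image']; cv2.imwrite(f'pics/{n}0.png',cv2.cvtColor(im,cv2.COLOR_RGB2BGR))
    print({k:v for k,v in c.items() if k!='image'})
s,c=cam('wrist');print({k:v for k,v in c.items() if k!='image'})
E
```

```text
pics
{'time': 0.0, 'joint_pos': array([ 1.13210853e+00,  2.64731802e-01,  1.60534475e+00, -1.45270377e-05,
        1.27371194e+00, -3.68817785e-02]), 'qvel': array([ 0.00050853, -0.0009823 , -0.00068096,  0.00052354, -0.00031159,
       -0.00113142]), 'joint_torque': array([-1.72454820e-03, -5.02123940e+01, -3.56867766e+01,  7.26007624e-02,
        2.95802776e-02, -1.90885007e-04]), 'tcp_pos': array([263.68843131, 620.63336051, 251.41816203]), 'tcp_rot': array([ 2.61909103,  1.73283048, -0.0029324 ]), 'contact_force': array([-0.18230841, -0.07864808, -0.18038221]), 'ft_torque': array([-0.03568404, -0.00026043,  0.0162803 ]), 'opening': 0.9997572733788315}
{'vertical_fov': 44.75851146337009, 'cx': 288.2971135776178, 'cy': 209.5995463787321, 'xyz': array([-481.2828198 , -932.68164092, 1252.23024225]), 'attitude': array([ 0.8198881 , -0.37866793, -0.84801091])}
{'vertical_fov': 57.85913722549423, 'cx': 274.82037099576996, 'cy': 212.2395059364018, 'xyz': array([ -55.65308835, -303.73173628, 1064.33880577]), 'attitude': array([ 0.56845707, -0.3618044 , -1.15409294])}
{'vertical_fov': 62.58908603487898, 'cx': 277.32690690656625, 'cy': 207.35942291584794, 'mount': array([[ 9.99999184e-01,  1.02849272e-03, -7.57772674e-04,
        -1.24973677e-01],
       [ 7.77375031e-04, -9.60604033e-01, -2.77919569e-01,
        -7.16420070e+01],
       [-1.01375774e-03,  2.77918753e-01, -9.60604049e-01,
        -1.32472980e+02],
       [ 0.00000000e+00,  0.00000000e+00,  0.00000000e+00,
         1.00000000e+00]])}
```

View pics/scene0.png

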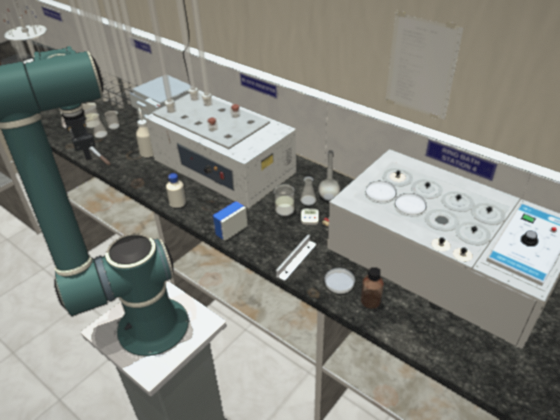

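View pics/side0.png

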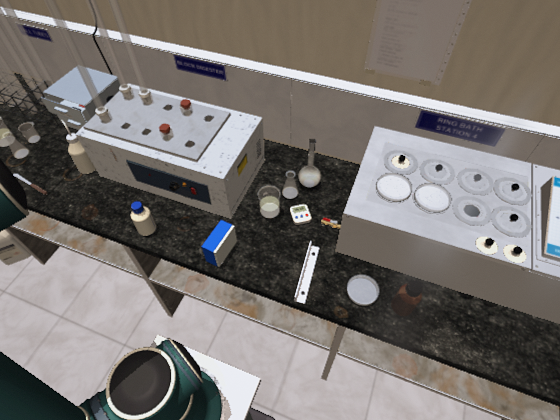

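The scene view shows the rack at about (230,220) and the rail at (297,258). In the side view the rack is at (218,243), white base to the right and facing the rail at (307,272). I'll enlarge the side view to get the corners.

```bash
python3 - <<'E'
from h import *
im=cv2.imread('pics/side0.png')[200:310,190:335]
cv2.imwrite('pics/crop1.png',cv2.resize(im,None,fx=5.4,fy=5.4,interpolation=cv2.INTER_CUBIC))
E
cat >> h.py <<'E'
def ray(c,P,u,v):
    Rm,o=P; f=c['image'].shape[0]/2/np.tan(np.radians(c['vertical_fov'])/2)
    return o, Rm@np.array([(u-c['cx'])/f,-(v-c['cy'])/f,-1])
def onz(c,P,u,v,z):
    o,d=ray(c,P,u,v); return o+d*(z-o[2])/d[2]
def proj(c,P,X):
    Rm,o=P; f=c['image'].shape[0]/2/np.tan(np.radians(c['vertical_fov'])/2)
    q=(np.atleast_2d(X)-o)@Rm; return np.c_[c['cx']-f*q[:,0]/q[:,2], c['cy']+f*q[:,1]/q[:,2]]
E
```

```text
(no output)
```

View pics/crop1.png

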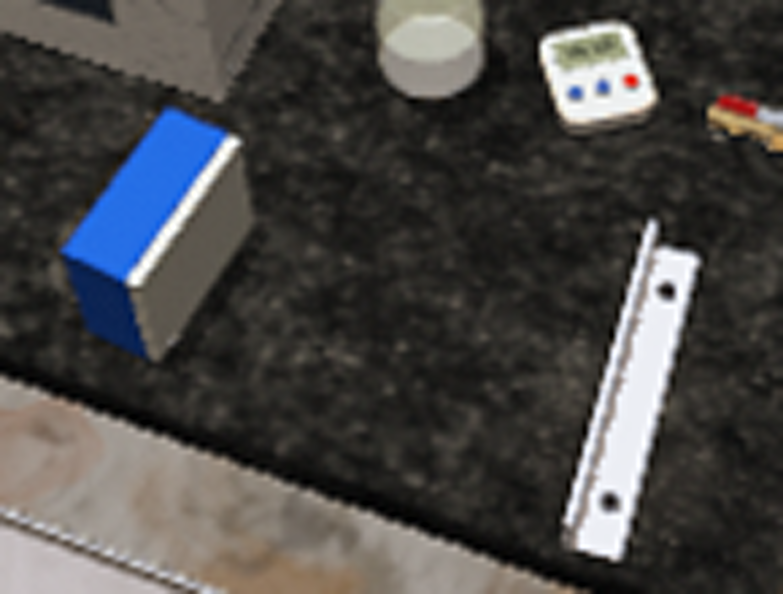

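```bash
python3 - <<'E'
from h import *
s,c=cam('side');P=pose(c)
f=lambda x,y:(190+(x-2.2)/5.4,200+(y-2.2)/5.4)
pts=dict(hf=(172,108,90),hn=(64,252,90),wn=(130,287,90),wf=(242,138,90),bn=(150,360,0),bf=(254,218,0),rf=(650,220,32),rn=(566,522,32),footf=(699,258,3),footn=(620,562,3),timer=(600,78,20),beaker=(430,80,0))
for k,(x,y,z) in pts.items(): print(k,onz(c,P,*f(x,y),z).round(1))
s,c=cam('scene');P=pose(c);im=c['image']
print('edge',proj(c,P,[[400,200,0]]))
hsv=cv2.cvtColor(im,cv2.COLOR_RGB2HSV)
x=im[195:315,205:390]
cv2.imwrite('pics/crop2.png',cv2.cvtColor(cv2.resize(x,None,fx=4.3,fy=4.3,interpolation=cv2.INTER_CUBIC),cv2.COLOR_RGB2BGR))
E
```

```text
hf [517.5 126.2  90. ]
hn [407.8 138.4  90. ]
wn [401.1  93.8  90. ]
wf [513.   78.9  90. ]
bn [403.5  96.9   0. ]
bf [514.4  81.8   0. ]
rf [ 580.6 -149.5   32. ]
rn [ 383.2 -168.7   32. ]
footf [ 583.5 -181.2    3. ]
footn [ 384.3 -200.3    3. ]
timer [676.5 -84.7  20. ]
beaker [649.9  20.7   0. ]
edge [[201.45044334 228.49405376]]
```

View pics/crop2.png

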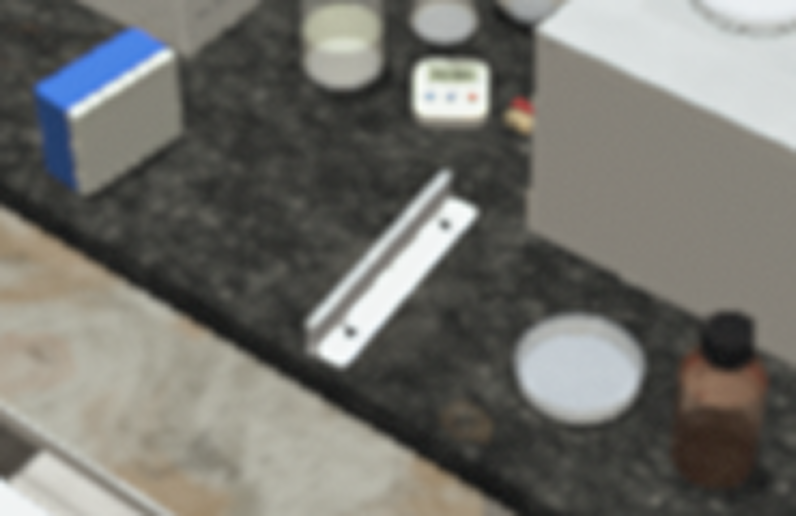

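Both views agree. The rack's pivot edge runs from about (404,97) to (514,81), and the rail's face line from (383,-169) to (581,-149.5). Next I'll locate the bottle and work out the approach behind the hole face.

```bash
cat > to.py <<'E'
from h import *
import sys
x,y,z,a=map(float,sys.argv[1:5]); s=arm.observe()
Rm=R.from_rotvec(s['tcp_rot']).as_matrix()
d=Rm.T@(np.array([x,y,z])-s['tcp_pos']); cur=np.degrees(np.arctan2(Rm[1,0],Rm[0,0]))
print('t',s['time'],'tcp',s['tcp_pos'].round(1),'ang',cur.round(2),'F',s['contact_force'].round(1),'op',round(s['opening'],2),'joints',s['joint_pos'].round(2))
print('tool shift',d.round(1),'twist',round(np.radians((cur-a+180)%360-180),3), 'zaxis',Rm[:,2].round(3))
E
python3 - <<'E'
from h import *
s,c=cam('side');P=pose(c)
print(onz(c,P,147,235,0),onz(c,P,137,207,130), 'beaker',onz(c,P,269,217,0),'petri',onz(c,P,363,300,0))
E
python3 to.py 471 175 220 -7.7
```

```text
[423.47027572 371.66276873   0.        ] [442.4515403  376.41013381 130.        ] beaker [639.40470604  17.21153322   0.        ] petri [ 459.42493716 -357.57761121    0.        ]
t 0.3 tcp [263.9 621.  252.2] ang 66.98 F [-0.5  0.4 -0.2] op 1.0 joints [ 1.13  0.26  1.6   0.    1.27 -0.04]
tool shift [-329.5  365.1   32.5] twist 1.303 zaxis [-0.    -0.001 -1.   ]
```

```bash
python3 -m handwheel '[[-41,45,0,0],[-41,45,0,0],[-41,45,0,0],[-41,45,0,0]]' 75 20; python3 -m handwheel '[[-41,45,0,0],[-41,45,0,0],[-41,45,0,0]]'; python3 to.py 471 175 220 -7.7
```

```text
time: 0.8
tcp_pos: [366.5, 398.0, 251.4]
tcp_rot: [2.613, 1.743, 0.001]
contact_force: [2.5, 0.5, 0.6]
opening: 0.747
time: 1.18
tcp_pos: [445.4, 227.7, 252.2]
tcp_rot: [2.612, 1.745, 0.005]
contact_force: [2.0, 0.5, -0.8]
opening: 0.748
t 1.175 tcp [445.4 227.7 252.2] ang 67.49 F [ 2.   0.5 -0.8] op 0.75 joints [ 0.42 -0.07  1.97 -0.    1.24 -0.76]
tool shift [-39.   43.7  32.2] twist 1.312 zaxis [ 0.003  0.001 -1.   ]
```

```bash
python3 -m handwheel '[[0,0,0,0.18],[0,0,0,0.18],[0,0,0,0.18],[0,0,0,0.18]]'; python3 -m handwheel '[[0,0,0,0.18],[0,0,0,0.18],[0,0,0,0.18],[0,0,0,0.05]]';  python3 to.py 471 175 130 -7.7
```

```text
time: 1.68
tcp_pos: [447.6, 221.8, 252.8]
tcp_rot: [3.069, 0.669, 0.008]
contact_force: [-0.6, 0.1, 0.1]
opening: 0.752
time: 2.17
tcp_pos: [447.5, 221.4, 253.0]
tcp_rot: [-3.127, 0.287, -0.008]
contact_force: [0.1, 0.6, 0.1]
opening: 0.748
t 2.175 tcp [447.5 221.4 253. ] ang -10.48 F [0.1 0.6 0.1] op 0.75 joints [ 0.41 -0.08  1.97 -0.    1.24  0.59]
tool shift [ 30.9  41.7 123.1] twist -0.048 zaxis [ 0.005  0.001 -1.   ]
```

```bash
python3 -m handwheel '[[29,15,40,-0.048],[0,0,50,0],[0,0,50,0],[0,0,20,0]]'; python3 to.py 471 165 84 -7.7
python3 - <<'E'
from h import *
s,c=cam('wrist'); cv2.imwrite('pics/w1.png',cv2.cvtColor(c['image'],cv2.COLOR_RGB2BGR))
P=pose(c,s); print(proj(c,P,[[517.5,126.2,90],[407.8,138.4,90],[401,94,90],[513,79,90]]).round(0))
E
```

```text
time: 2.68
tcp_pos: [478.3, 202.5, 93.4]
tcp_rot: [-3.129, 0.209, -0.022]
contact_force: [0.4, -0.2, 0.3]
opening: 0.749
t 2.675 tcp [478.3 202.5  93.4] ang -7.65 F [ 0.4 -0.2  0.3] op 0.75 joints [ 0.35  0.12  2.09 -0.    0.91  0.49]
tool shift [-2.4 38.3  9.1] twist 0.001 zaxis [ 0.014  0.005 -1.   ]
[[377. 408.]
 [152. 414.]
 [159. 483.]
 [373. 480.]]
```

View pics/w1.png

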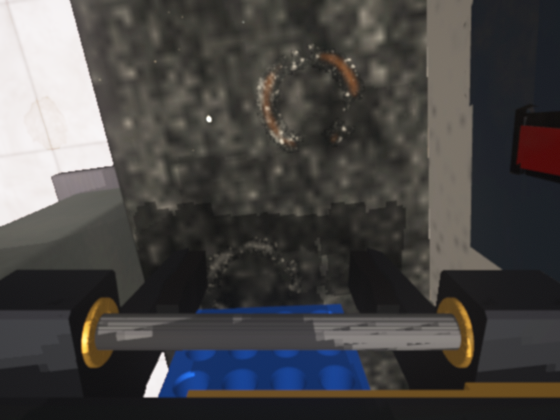

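The wrist view shows the hole face below the fingers: foot edge at row 308, columns 200–342, centred within 6 px of the tool. That matches the estimate, so I'll push forward and tip it.

```bash
python3 -m handwheel '[[-3,25,9,0],[0,20,0,0],[0,5,0,0]]'; python3 to.py 471 100 84 -7.7; python3 -m handwheel '[[0,8,0,0],[0,8,0,0],[0,8,0,0]]'; python3 -m handwheel '[[0,8,0,0],[0,8,0,0]]';  python3 to.py 471 100 84 -7.7
```

```text
time: 3.1
tcp_pos: [468.2, 152.6, 82.8]
tcp_rot: [-3.13, 0.207, -0.019]
contact_force: [-0.2, 0.6, 0.2]
opening: 0.748
t 3.1 tcp [468.2 152.6  82.8] ang -7.58 F [-0.2  0.6  0.2] op 0.75 joints [0.26 0.09 2.15 0.   0.89 0.4 ]
tool shift [ 9.8 51.8 -1.4] twist 0.002 zaxis [ 0.012  0.004 -1.   ]
time: 3.48
tcp_pos: [467.5, 129.9, 85.4]
tcp_rot: [-3.126, 0.207, -0.027]
contact_force: [-1.8, 6.4, 8.6]
opening: 0.75
time: 3.72
tcp_pos: [466.7, 117.2, 89.7]
tcp_rot: [-3.117, 0.213, -0.028]
contact_force: [-6.8, 7.9, 17.2]
opening: 0.746
t 3.725 tcp [466.7 117.2  89.7] ang -7.82 F [-6.8  7.9 17.2] op 0.75 joints [0.19 0.05 2.18 0.02 0.89 0.31]
tool shift [ 6.5 16.6  5.5] twist -0.002 zaxis [ 0.019  0.016 -1.   ]
```

```bash
python3 -m handwheel '[[0,10,-4,0],[0,10,-4,0],[0,5,-2,0],[0,0,0,0]]';  python3 to.py 471 100 84 -7.7
python3 - <<'E'
from h import *
s,c=cam('side'); x=c['image'][180:320,180:340]
cv2.imwrite('pics/s2.png',cv2.cvtColor(cv2.resize(x,None,fx=4.2,fy=4.2,interpolation=cv2.INTER_CUBIC),cv2.COLOR_RGB2BGR))
E
```

```text
time: 4.22
tcp_pos: [462.6, 90.4, 100.3]
tcp_rot: [-3.118, 0.213, -0.028]
contact_force: [-0.3, 0.3, 0.4]
opening: 0.752
t 4.225 tcp [462.6  90.4 100.3] ang -7.83 F [-0.3  0.3  0.4] op 0.75 joints [0.13 0.02 2.19 0.02 0.91 0.26]
tool shift [  6.7 -10.3  16.6] twist -0.002 zaxis [ 0.019  0.015 -1.   ]
```

View pics/s2.png

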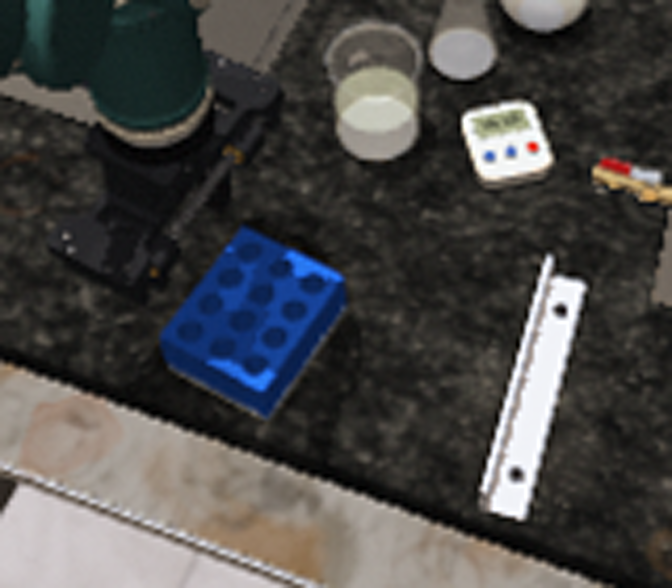

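The rack has tipped onto its base, holes up. Its top corners in the crop are about (165,337), (243,228), (345,280) and (265,387).

```bash
python3 - <<'E'
from h import *
s,c=cam('side');P=pose(c)
f=lambda x,y:(180+(x-1.6)/4.2,180+(y-1.6)/4.2)
for p in [(164,337),(243,228),(345,280),(265,387)]: print(onz(c,P,*f(*p),50).round(1))
print('bottomfront',onz(c,P,*f(266,417),0).round(1),onz(c,P,*f(346,311),0).round(1))
E
```

```text
[403.   84.3  50. ]
[509.2  70.9  50. ]
[494.8 -19.4  50. ]
[392.8  -1.   50. ]
bottomfront [392.9   3.    0. ] [496.7 -17.    0. ]
```

```bash
python3 -m handwheel '[[0,-30,0,0],[0,-10,20,0],[0,0,30,0],[0,0,20,0]]';  python3 to.py 462 100 27 -8.5
```

```text
time: 4.82
tcp_pos: [471.8, 133.8, 30.4]
tcp_rot: [-3.116, 0.212, -0.035]
contact_force: [0.1, 0.6, -0.1]
opening: 0.748
t 4.825 tcp [471.8 133.8  30.4] ang -7.79 F [ 0.1  0.6 -0.1] op 0.75 joints [0.22 0.16 2.2  0.02 0.76 0.34]
tool shift [-5.2 34.9  2.6] twist 0.012 zaxis [ 0.023  0.017 -1.   ]
```

```bash
python3 -m handwheel '[[-5,20,2,0],[0,14,0,0],[0,8,0,0],[0,8,0,0],[0,8,0,0]]';python3 -m handwheel '[[0,12,0,-0.03],[0,12,0,-0.03],[0,12,0,-0.03],[0,12,0,-0.03]]';  python3 to.py 470 -50 27 5.6
```

```text
time: 5.45
tcp_pos: [457.9, 73.7, 27.2]
tcp_rot: [-3.116, 0.212, -0.033]
contact_force: [-0.4, 1.2, -0.7]
opening: 0.747
time: 5.95
tcp_pos: [454.2, 23.8, 27.6]
tcp_rot: [-3.124, 0.019, -0.039]
contact_force: [-0.1, 2.2, -1.0]
opening: 0.75
t 5.95 tcp [454.2  23.8  27.6] ang -0.7 F [-0.1  2.2 -1. ] op 0.75 joints [-0.02  0.1   2.27  0.03  0.75 -0.02]
tool shift [16.7 73.7 -0.3] twist -0.11 zaxis [ 0.025  0.017 -1.   ]
```

```bash
python3 -m handwheel '[[0,12,0,-0.03],[0,12,0,-0.03],[0,12,0,-0.03],[0,12,0,-0.02]]';  python3 to.py 460 -62 27 5.6
python3 - <<'E'
from h import *
s,c=cam('side'); x=c['image'][200:320,220:340]
cv2.imwrite('pics/s3.png',cv2.cvtColor(cv2.resize(x,None,fx=5,fy=5,interpolation=cv2.INTER_CUBIC),cv2.COLOR_RGB2BGR))
E
```

```text
time: 6.45
tcp_pos: [455.5, -26.4, 27.7]
tcp_rot: [-3.12, -0.158, -0.041]
contact_force: [-0.5, 1.9, -0.7]
opening: 0.75
t 6.45 tcp [455.5 -26.4  27.7] ang 5.79 F [-0.5  1.9 -0.7] op 0.75 joints [-0.13  0.11  2.26  0.03  0.75 -0.25]
tool shift [ 0.9 35.9  0.2] twist 0.003 zaxis [ 0.025  0.018 -1.   ]
```

View pics/s3.png

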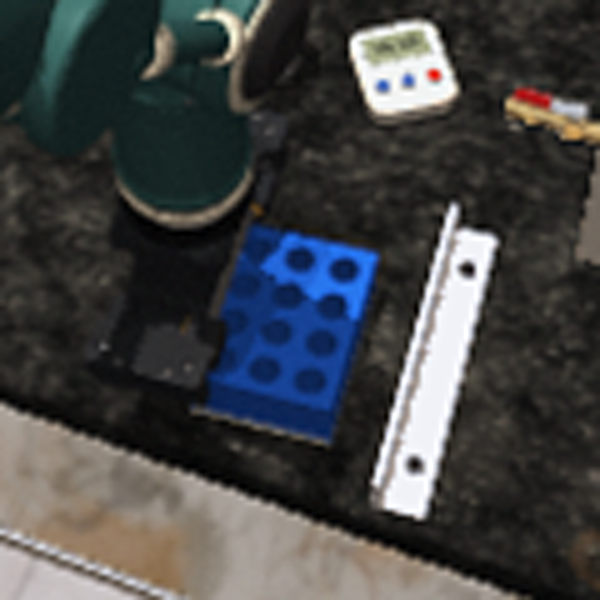

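The rack follows and is nearly parallel to the rail. Its leading top edge runs from (378,253) to (335,408) in the crop, so about 35 mm remains. I'll finish slowly and watch the force.

```bash
python3 -m handwheel '[[0,9,0,0],[0,9,0,0],[0,6,0,0]]'; python3 -m handwheel '[[0,4,0,0],[0,4,0,0]]'; python3 -m handwheel '[[0,3,0,0],[0,3,0,0]]'; python3 to.py 460 -62 27 5.6
```

```text
time: 6.88
tcp_pos: [458.5, -52.3, 27.9]
tcp_rot: [-3.121, -0.158, -0.043]
contact_force: [-0.1, 2.8, 0.1]
opening: 0.743
time: 7.12
tcp_pos: [459.7, -59.4, 28.0]
tcp_rot: [-3.118, -0.152, -0.043]
contact_force: [2.5, 22.5, 3.0]
opening: 0.748
time: 7.38
tcp_pos: [459.7, -59.1, 28.0]
tcp_rot: [-3.106, -0.145, -0.041]
contact_force: [0.6, 19.2, 5.5]
opening: 0.748
t 7.375 tcp [459.7 -59.1  28. ] ang 5.34 F [ 0.6 19.2  5.5] op 0.75 joints [-0.21  0.12  2.25  0.05  0.76 -0.34]
tool shift [0.  2.9 0.9] twist -0.005 zaxis [ 0.025  0.033 -0.999]
```

It has made firm contact at about 20 N. I'll back off, rise clear, and check.

```bash
python3 -m handwheel '[[0,-10,0,0],[0,-30,0,0],[0,-30,-20,0],[0,0,-60,0],[0,0,-60,0]]'; python3 -m handwheel '[[0,-40,-30,0],[0,-40,0,0],[0,-40,0,0],[0,0,0,0]]'
python3 - <<'E'
from h import *
o=[]
for n,(a,b,w,h) in dict(side=(245,215,90,95),scene=(235,215,90,75)).items():
    s,c=cam(n); x=c['image'][b:b+h,a:a+w]
    o.append(cv2.resize(x,(0,0),fx=4.4,fy=4.4,interpolation=cv2.INTER_CUBIC)[:330])
m=max(i.shape[0] for i in o); o=[cv2.copyMakeBorder(i,0,m-i.shape[0],0,0,0) for i in o]
cv2.imwrite('pics/s4.png',cv2.cvtColor(np.hstack(o),cv2.COLOR_RGB2BGR))
E
```

```text
time: 8.0
tcp_pos: [445.6, 8.1, 168.1]
tcp_rot: [-3.108, -0.148, -0.024]
contact_force: [1.5, 0.2, 0.2]
opening: 0.752
time: 8.5
tcp_pos: [438.6, 128.8, 210.9]
tcp_rot: [-3.11, -0.146, -0.052]
contact_force: [0.1, -0.7, -0.7]
opening: 0.749
```

View pics/s4.png

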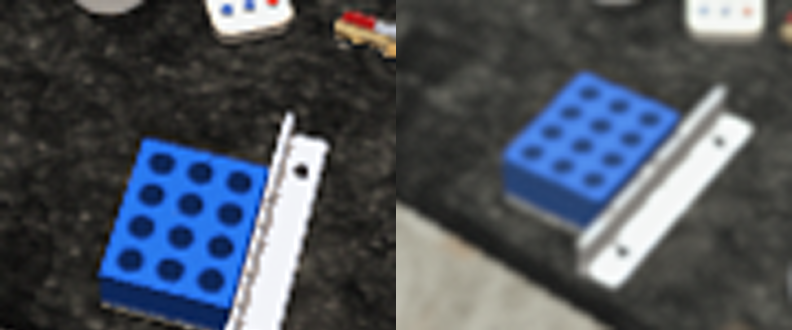

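```bash
python3 - <<'E'
from h import *
s,c=cam('side');P=pose(c)
f=lambda x,y:(245+(x-1.7)/4.4,215+(y-1.7)/4.4)
A=np.array([383.2,-168.7]);B=np.array([580.6,-149.5]);M=(A+B)/2;u=(B-A)/np.linalg.norm(B-A);n=np.array([-u[1],u[0]])
def mask(im):
    h=cv2.cvtColor(im,cv2.COLOR_RGB2HSV); return cv2.inRange(h,(100,150,150),(125,255,255))
m=mask(c['image']);m[:, :245]=0;m[:,335:]=0
cs=max(cv2.findContours(m,0,2)[0],key=cv2.contourArea)
q=cv2.approxPolyDP(cv2.convexHull(cs),4,True)[:,0]; print(q.tolist())
for p in list(q): 
    X=onz(c,P,*p,50)[:2]; print('mask',X.round(1),'rail x,y',((X-M)@u).round(1),((X-M)@n).round(1))
for p in [(147,140),(101,277),(268,170)]:
    X=onz(c,P,*f(*p),50)[:2]; print('hand',X.round(1),'rail x,y',((X-M)@u).round(1),((X-M)@n).round(1))
E
```

```text
[[277, 247], [305, 253], [297, 284], [268, 277]]
mask [509.5 -64.7] rail x,y 36.6 91.3
mask [ 520.6 -152.7] rail x,y 39.1 2.6
mask [ 414.1 -165. ] rail x,y -68.1 0.7
mask [404.2 -77.8] rail x,y -69.4 88.5
hand [512.6 -66.9] rail x,y 39.5 88.8
hand [402.1 -77.3] rail x,y -71.5 89.1
hand [ 520.3 -154.5] rail x,y 38.7 0.9
```

```bash
python3 -c "
from plant import arm
print(arm.job_done())"
```

```text
the job is handed in; nothing more can be done
None
```

The rack is lying on its white base, holes up, with its long side against the rail. I handed the job in at about 8.7 s of the 45 s limit; the hand-in reports no verdict.

- **Tipping:** I pushed on the hole face with two spread fingertips about 70 mm up. The fingers picked up an upward force of about 17 N partway through, so I let the tool rise with the face. The rack then fell onto its base.
- **Sliding:** I pushed it low with both fingertips while turning the tool about 13° to square it to the rail. At the rail the push force rose to about 20 N. I then backed off and raised the arm clear.
- **Last checks (side camera):** The ends of the leading side measured about 1 mm and 3 mm from the rail's face, against a limit of 6 mm. The rack's middle is about 15 mm from the rail's middle, against a limit of 80 mm. These figures have about 2 mm of uncertainty from pixels and calibration.
- **Other checks:** The force reading was close to zero after backing off. I never moved the tool near the bystanders, but I did not re-measure their positions at the end. No check failed or disagreed.

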